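# Fit a polishing head in the bench spindle

### The job

Take the polishing head with the white felt dome from the rack and fit it in the upright spindle of the bench polishing machine: feel for the drive dogs with light pressure, so that both drop into the flange's slots, and press it fully home without forcing it. Then turn the head, with the spindle, until its slots stand in line with the two red index marks on the deck, and let go; leave the other two heads in the rack.

Things in the scene. Friction and masses are not known exactly. Their poses are not given: they have to be found in the camera images.
- white_head: polishing head with a cream-white felt dome, about 0.55 kg, standing upright. Origin: centre of its flange's underside; z up along its axis. Steel flange 52 mm across, z 0 to 14 mm, with two drive slots, one at its own +x and one at -x, each 16 mm wide (flared to 17 mm at the underside), cut from the rim in to 17 mm from the axis.
- collar (a point): point on the white head's axis, 36 mm above the flange's underside, in its dark steel collar: a plain cylinder 36 mm across, z 14 to 46 mm, the place to grip (TCP here: the fingertips clear the flange). Above it the felt dome, 34 mm across, up to z 66 mm.
- shank_end (a point): lower end of the white head's shank, 59.5 mm below the flange's underside. The shank is a 7:24 taper, 32 mm across at the flange and 19 mm across 45 mm below it, then a 9 mm neck and a 14 mm knob.
- orange_head: same make of head with a flat orange bob, 62 mm high above the flange's underside; stays in the rack. Origin and axes as for the white head.
- grey_head: same make of head with a dark grey cone on top, 66 mm high above the flange's underside; stays in the rack. Origin and axes as for the white head.
- rack: fixed plywood rack, 300 x 84 mm, 90 mm high, with three 35 mm holes 95 mm apart along its x; the heads hang in them by their flanges, shank down, in any order and at any angle. Origin: centre of its underside.
- machine: fixed bench polishing machine: grey housing 240 x 260 mm, aluminium deck 118 mm above the bench with a rim 11 mm high round its edge; belt cover on the far (+x) side, controls in front (-x). Origin: centre of the housing's underside, on the spindle axis; z up. Two red index marks, 40 mm long, lie on the deck along the machine's +x and -x either side of the spindle.
- spindle_face (a point): centre of the spindle's flat top face, 68 mm across, 140 mm above the bench, in the mouth of its 7:24 taper bore. Axes as the machine's; they do not turn with the spindle. Fully home, the head's flange lies flat on this face, its origin at this point. The spindle turns either way, without limit here, but stiffly: about 0.25 N m.
- dog_tops (a point): on the spindle axis, level with the tops of the two brass drive dogs, 9 mm above the face. They stand one each side of the axis, 18.5 to 27.5 mm from the axis, 14 mm wide (13 at the top). Their angle is not measured: they were left 20 to 78 degrees counter-clockwise, seen from above, of the red marks' line. Turning while pressing on them with over 12 N may drag the spindle along.
- bore_end (a point): on the spindle axis, 45 mm below the face, at the small end of the taper bore; three spring balls below it hold the shank's knob. With its slots over the dogs the head drops freely from 9 to about 6.5 mm above the face, meets the balls, and some 8 to 15 N of push (weight aside) takes it past them to snap home. Fully home, the slots have 2 to 3 degrees of play on the dogs either way.

How it is judged (in metres and radians):
On the way, in this order (a step that is already met when the one before it is completed fails the run):
1. the white head is fully home in the spindle with the dogs in its slots (z of white_head in the frame of spindle_face below 0.0022 m and horizontal distance between white_head and spindle_face below 0.002 m and angle between white_head's own z axis and vertical below 0.04 rad), for 0.2 s.
2. the seated head, with the spindle, is turned to the red index marks (z of white_head in the frame of spindle_face below 0.0022 m and angle between the x axis of white_head and the x axis of machine, either way round below 0.12 rad), for 0.2 s.
At the end, for the whole second after the job is handed in: the white head is seated: its flange within 2.2 mm of the spindle face, within 2 mm of the axis, upright within 2 degrees, its slots within 7 degrees of the line of the red marks, at rest and released; the orange and grey heads are still in their places in the rack (within 15 mm) (all of step 2 and horizontal distance between white_head and spindle_face below 0.002 m and angle between white_head's own z axis and vertical below 0.04 rad and linear speed of white_head below 0.01 m/s and distance of each of orange_head, grey_head from where it was at the start of the episode below 0.015 m); the robot touches nothing.
It fails at once if the head is forced: more than 40 N between the white head and the machine (contact force between white_head and machine above 40 N).
It fails at once if another head is lifted out of the rack or knocked over (distance of any of orange_head, grey_head from where it was at the start of the episode above 0.03 m).
It also fails if it takes over 67 s, if anything falls off the work surface, if the arm or the gripper's body presses on something with over 40 N, if the wrist force passes 120 N, or if a joint passes its speed limit or range.

### The arm

A 6-joint arm with a two-finger parallel gripper is mounted at the origin on the work surface. World frame = base frame: x ahead of the robot, y to its left, z up, the work surface at z = 0. Lengths are in mm, angles in rad, forces in N, time in s.
With the tool pointing down it reaches from about 275 to 1000 mm from the base axis. Payload 8.4 kg.
Tool frame: the origin (TCP) lies between the finger pads, 19 mm behind the fingertips; this is the grasp point; z points along the fingers, y is the line along which they close (so a half turn about z gives the same grasp; the last joint's range is limited). The gripper opens to 85 mm and grips with 20 to 120 N. Pads are 22 mm wide; open, the fingers measure 114 mm over their backs; the gripper's body (76 mm by 85 mm) begins 54 mm behind the grasp point. The pads swing forward as they close: fully open they stand 13 mm farther back than shut.
Start: joints at [1.326, 0.353, 1.633, -0, 1.155, -0.002], TCP at [150.262, 606.671, 249.981] pointing down, gripper open.
Joint ranges: [-2.63, 2.63], [-0.92, 2.1], [0.06, 2.66], [-1.3, 4.44], [0, 2.69], [-3.02, 3.02]. Speed limits (rad/s): [2.22, 2.22, 2.79, 3.14, 3.14, 3.14].

### API

Orientations are given as [roll, pitch, yaw] about the fixed x, y, z axes, in that order (R = Rz(yaw) Ry(pitch) Rx(roll)).
In Python, from rig import sensors, grab_frame, camera_params, order gives the robot as it stands. The module is installed in compiled form; this text tells all that it offers.
- The arm moves only by the tool move_arm, never from a script. Its argument "motion" is a list of rows, each a list of 7 numbers: the turn, a rotation vector about the tool's x, y, z in rad, then the shift along the tool's x, y, z in m, then the finger opening in m, from 0 to 0.0854. A call has 1 to 8 rows; each row is the pose to reach, as a shift and turn from the pose commanded when the call began, along the tool's axes at that moment; what a row does not reach only later rows make up. A row lasts 1/8 s, in which the tool goes at most 62.5 mm and 10.7 degrees, less where a joint would pass 70% of its speed; a pose out of reach is approached as far as the arm can. A call with a gripper value outside its range is refused whole. The fingers move at their own pace and stop on an object; "grip_force" is the grip in N (left out, the last holds). Time passes only in rows, so rows that repeat a pose let the fingers close. It gives the time, the measured TCP pose, the force, the opening and the grip force at its end, in the units of the state.
- sensors.sense(): the state, without advancing time (a new reading comes with each control period).
- grab_frame(name): name is "scene" or "top" or "wrist"; returns (picture, depth): 384x512x3 uint8, red, green, blue; 384x512 float32, mm along the optical axis (not along the pixel's ray), 0 where there is no reading.
- camera_params(name): a dict with "camera_matrix" (3x3 intrinsics, pixels), "world_from_camera" (4x4, takes a point from camera to world coordinates). Camera axes: x right, y down, z forward; pixel columns grow to the right and rows downward; lengths in mm; the calibration is good to about 2 mm. The wrist camera is an equidistant fisheye: a pixel r from the principal point sees the ray r / f radians off the axis. A picture is of the moment at which its call begins: read the wrist's pose just before it. camera_params takes no time and is no camera call; for the wrist camera it gives the pose at the moment of the call.
- order.sign_off(): hands the job in; it is judged then, once.
The state is a dict: "clock": time; "qpos": joint angles; "qvel": joint speeds; "joint_efforts": joint torques, N m; "eef_pos": TCP position; "tcp_rot": TCP orientation; "contact_force": force on the tool from outside, world axes, zero at the start; "wrist_torque": the same for the moment, N m; "opening": opening from 0.0 (shut) to 1.0 (fully open); "grasp_force": force on a finger pad.
Only numpy, scipy, OpenCV 4.12 (cv2) and the standard library are available. Lean on these libraries where they do the work, as an engineer would, in place of code of your own. Each camera call takes 0.05 s, during which the arm holds its last target. There are 200 camera calls.

## Working session

There is one attempt and no reset: what is moved stays moved. The work goes in short steps, Python scripts to look and compute and a tool call to move; the robot and the scene stay as the last step left them, time stands still between calls to the robot, and variables do not carry over. Pictures are saved under pics/ and viewed, at most 10 in all, crops included, and the job is handed in when it is done.

Besides the shell and the picture viewer there is one more tool, called after "Emit:" as name(argument=value, ...), one argument or row to a line, values as JSON. move_arm: Moves the arm, as the interface text tells. Its arguments: {"type":"object","properties":{"motion":{"type":"array","items":{"type":"array","items":{"type":"number"}}},"grip_force":{"type":"number"}},"required":["motion"]}

```bash
mkdir -p pics
cat > h.py <<'E'
import numpy as np, cv2
from rig import sensors, grab_frame, camera_params, order
def save(n,im): cv2.imwrite('pics/'+n,cv2.cvtColor(im,cv2.COLOR_RGB2BGR))
E
python3 - <<'E'
from h import *
for n in("scene","top"):
    c=camera_params(n); print(n,c["camera_matrix"],c["world_from_camera"].round(3))
    p,d=grab_frame(n); np.savez(n+'.npz',p=p,d=d); 
    globals()[n]=p
save('a.png',cv2.resize(np.vstack([scene,top]),(800,1200))[:600]); save('b.png',cv2.resize(top,(800,600)))
print(sensors.sense())
E
```

```text
scene [[349.85623521   0.         252.97514227]
 [  0.         349.85623521 189.91034255]
 [  0.           0.           1.        ]] [[-3.34000e-01  6.04000e-01 -7.23000e-01  9.84535e+02]
 [ 9.42000e-01  2.10000e-01 -2.61000e-01  1.66982e+02]
 [-6.00000e-03 -7.69000e-01 -6.39000e-01  5.23848e+02]
 [ 0.00000e+00  0.00000e+00  0.00000e+00  1.00000e+00]]
top [[396.09537367   0.         248.57080352]
 [  0.         396.09537367 194.70979575]
 [  0.           0.           1.        ]] [[ 1.20000e-02 -9.93000e-01  1.16000e-01  4.50211e+02]
 [-1.00000e+00 -1.00000e-02  1.90000e-02 -2.82380e+01]
 [-1.80000e-02 -1.16000e-01 -9.93000e-01  8.22794e+02]
 [ 0.00000e+00  0.00000e+00  0.00000e+00  1.00000e+00]]
{'clock': 0.1, 'qpos': array([ 1.32557227e+00,  3.53590539e-01,  1.63407667e+00, -3.05605056e-05,
        1.15519225e+00, -2.41183922e-03]), 'qvel': array([ 0.0011914 , -0.00229705, -0.00165753,  0.00141778,  0.00121381,
        0.00057231]), 'joint_efforts': array([ 1.78440165e-03, -6.06353331e+01, -3.42818105e+01,  1.61510161e-05,
        4.07716812e-03, -1.86823996e-06]), 'eef_pos': array([150.18677483, 606.26246055, 249.32222534]), 'tcp_rot': array([-3.14032578e+00,  2.48878982e-05,  2.89879281e+00]), 'contact_force': array([ 0.45940909, -0.15910403, -0.87232413]), 'wrist_torque': array([0.01076195, 0.01542464, 0.02802067]), 'grasp_force': 0.0, 'opening': 1.0013511013051661}
```

View pics/a.png

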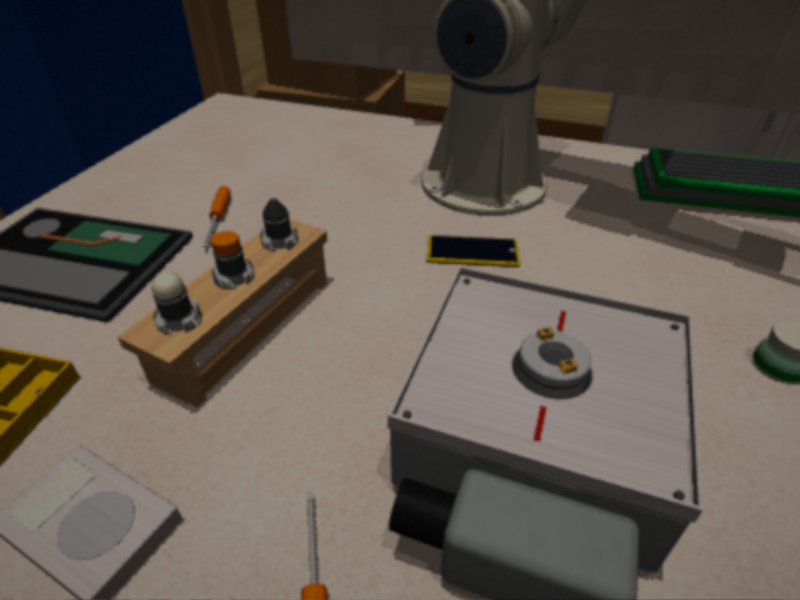

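View pics/b.png

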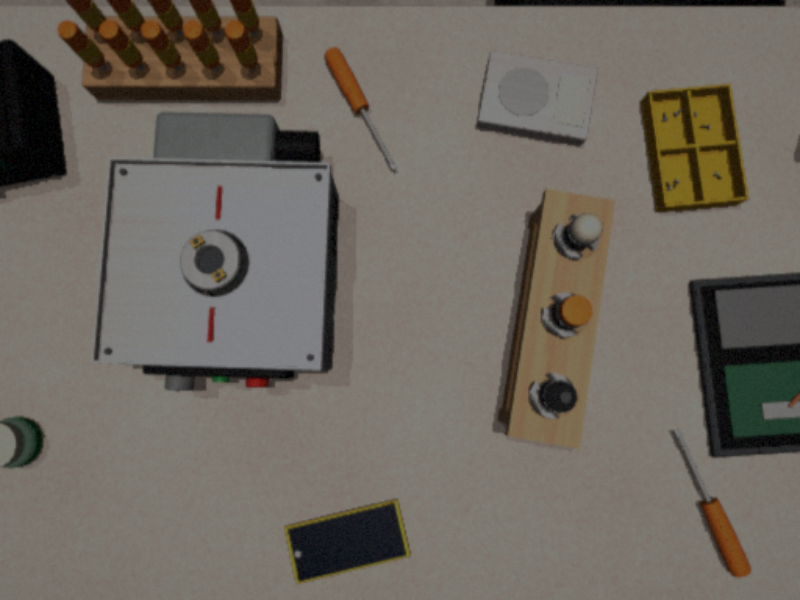

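The scene view shows the white head at the near end of the rack (170,300) and the machine with brass dogs at (545,333) and (568,366). The top view shows the white dome at (585,230), the spindle at (210,262), the dogs at (196,242) and (218,275), and the red marks at (219,202) and (211,325).

```bash
cat >> h.py <<'E'
def ray(cam,uv,c=None):
    c=c or camera_params(cam); K=c["camera_matrix"];T=c["world_from_camera"]
    uv=np.atleast_2d(uv).astype(float); a=(uv-K[:2,2])/[K[0,0],K[1,1]]
    if cam=="wrist":
        t=np.linalg.norm(a,axis=1,keepdims=True); d=np.hstack([a/np.maximum(t,1e-9)*np.sin(t),np.cos(t)])
    else: d=np.hstack([a,np.ones((len(a),1))])
    return T[:3,3],d@T[:3,:3].T
def plane(cam,uv,z,c=None):
    o,d=ray(cam,uv,c); return o+d*((z-o[2])/d[:,2:])
def tri(rs):
    A=0;b=0
    for o,d in rs:
        d=d/np.linalg.norm(d);P=np.eye(3)-np.outer(d,d);A=A+P;b=b+P@o
    p=np.linalg.solve(A,b); return p,[np.linalg.norm((np.eye(3)-np.outer(d,d)/(d@d))@(p-o)) for o,d in rs]
def blobs(m,amin=8):
    n,l,s,c=cv2.connectedComponentsWithStats(m.astype(np.uint8)); return [(c[i],s[i,4],l==i) for i in range(1,n) if s[i,4]>=amin]
E
python3 - <<'E'
from h import *
F={n:np.load(n+'.npz') for n in('top','scene')}
box={'top':dict(mach=(65,105,212,235),dogs=(115,140,145,190),dome=(360,400,130,165)),'scene':dict(mach=(260,180,440,300),dogs=(325,200,385,245),dome=(90,165,125,212))}
def roi(n,k):
    x0,y0,x1,y1=box[n][k]; m=np.zeros((384,512),bool); m[y0:y1,x0:x1]=1; return m
R={}
for n in F:
    p=F[n]['p'].astype(int); h=cv2.cvtColor(F[n]['p'],cv2.COLOR_RGB2HSV).astype(int)
    r,g,b=p[...,0],p[...,1],p[...,2]
    red=roi(n,'mach')&(r>100)&(g<r*0.5)&(b<r*.5)
    dog=roi(n,'dogs')&(h[...,1]>100)&(r>b+40)&(g>b)
    if n=='top': box[n]['dome']=(355,125,400,168)
    for k,m in(('red',red),('dog',dog)):
        B=[q for q in blobs(m)]; print(n,k,[(q[0].round(1),q[1]) for q in B]); R[n,k]=B
    for q in R[n,'red']:
        v,u=np.nonzero(q[2]); P=plane(n,np.c_[u,v],118); 
        vx,vy,x,y=cv2.fitLine(P[:,:2].astype(np.float32),cv2.DIST_L2,0,.01,.01).ravel(); print(' red',P.mean(0).round(1),np.degrees(np.arctan2(vy,vx)).round(1), 'depthz')
    print(' dogs',plane(n,[q[0] for q in R[n,'dog']],149).round(1))
    x0,y0,x1,y1=box[n]['dome']
    save(f'dome_{n}.png',cv2.resize(F[n]['p'][y0:y1,x0:x1],None,fx=8,fy=8))
    m=roi(n,'dome')&(r>120)&(h[...,1]<60)&(h[...,1]>15); print(n,'dome',[(q[0].round(1),q[1]) for q in blobs(m)])
    # depth cloud
    T=camera_params(n)['world_from_camera']; 
    for k in('dome','mach'):
        mm=roi(n,k)
        v,u=np.nonzero(mm); o,d=ray(n,np.c_[u,v]); z=F[n]['d'][v,u]
        fwd=d@T[:3,2]; P=o+d*(z/fwd)[:,None]; np.save(f'{k}_{n}.npy',P); print(k,np.percentile(P[:,2],[1,50,99]).round(1))
for a in R['top','dog']:
    for b in R['scene','dog']:
        print('tri',tri([[x[0] for x in [ (lambda o,d:(o[None],d))(*ray('top',a[0]))]][0:0] or 0] if 0 else [(ray('top',a[0])[0],ray('top',a[0])[1][0]),(ray('scene',b[0])[0],ray('scene',b[0])[1][0])]))
P=np.load('dome_top.npy');Q=P[(P[:,2]>110)]; print(len(Q),Q.mean(0),Q.max(0),Q.min(0))
E
```

```text
top red [(array([139.5, 129.6]), np.int32(48)), (array([134.6, 207.2]), np.int32(54))]
top dog [(array([125.8, 154.2]), np.int32(31)), (array([139.4, 175.7]), np.int32(35))]
 red [651.  186.9 118. ] -0.9 depthz
 red [508.  189.5 118. ] -1.1 depthz
 dogs [[597.9 199.5 149. ]
 [560.2 174.  149. ]]
top dome [(array([394.4, 146.9]), np.int32(407)), (array([376.8, 144.1]), np.int32(99))]
dome [ -2.7  89.9 155.2]
mach [ 30.4 118.  142.6]
scene red [(array([359. , 205.2]), np.int32(36)), (array([345.2, 270.6]), np.int32(74))]
scene dog [(array([359. , 205.4]), np.int32(41)), (array([348.7, 213.3]), np.int32(56)), (array([362.7, 233.7]), np.int32(69))]
 red [504.  187.6 118. ] -0.8 depthz
 red [650.9 185.  118. ] -0.5 depthz
 dogs [[541.4 186.  149. ]
 [565.1 173.2 149. ]
 [601.9 198.2 149. ]]
scene dome [(array([107.2, 179.2]), np.int32(501))]
dome [ -0.2  95.7 155.8]
mach [ -0.2 118.6 143.8]
tri (array([589.06915304, 184.80329376, 189.70935902]), [np.float64(0.8682707418032141), np.float64(0.8682707418031973)])
tri (array([592.97464826, 180.83556382, 177.90960422]), [np.float64(8.618501758111815), np.float64(8.61850175811189)])
tri (array([598.61072551, 199.35356558, 146.25277842]), [np.float64(0.9989154550687138), np.float64(0.9989154550686987)])
tri (array([557.50350617, 178.37238091, 159.62671723]), [np.float64(7.401586841207389), np.float64(7.401586841207417)])
tri (array([560.9315293 , 174.08512541, 145.61237607]), [np.float64(0.8709639277841889), np.float64(0.8709639277841225)])
tri (array([565.55255142, 193.7455558 , 110.03634565]), [np.float64(7.877607835025251), np.float64(7.8776078350253025)])
440 [ 613.04665785 -227.92477278  152.38865191] [635.2700912  -28.23759093 822.79427256] [ 450.21087647 -251.59041809  110.63140257]
```

```bash
cat >> h.py <<'E'
from scipy.spatial.transform import Rotation as Ro
def go(target,yaw,cmd=None):
    "shift/turn in tool axes from pose cmd=(pos mm, R) to world target with tool down at yaw"
    s=sensors.sense(); p,R=cmd or (s["eef_pos"],Ro.from_euler('xyz',s["tcp_rot"]))
    G=Ro.from_euler('xyz',[np.pi,0,yaw])
    print('turn',(R.inv()*G).as_rotvec().round(4),'shift m',(R.inv().apply(np.array(target)-p)/1000).round(5))
E
python3 - <<'E'
from h import *
from scipy.optimize import least_squares
for n in('top','scene'):
    P=np.load(f'dome_{n}.npy'); 
    c0=np.array([612,-226])
    P=P[(np.hypot(*(P[:,:2]-c0).T)<30)&(P[:,2]<165)]
    t=P[P[:,2]>142]; print(n,'top z',P[:,2].max(),len(t))
    s=P[(P[:,2]>139)]; f=least_squares(lambda q:np.linalg.norm(s-q,axis=1)-17,[612,-226,138],loss='soft_l1'); print('sphere17',f.x.round(1),f.cost/len(s))
    s=P[(P[:,2]>112)&(P[:,2]<134)]; f=least_squares(lambda q:np.hypot(*(s[:,:2]-q).T)-18,c0,loss='soft_l1'); print('cyl',f.x.round(1),len(s),f.cost/len(s))
# two-view ray triangulation of dome centroid
F={n:np.load(n+'.npz')['p'] for n in('top','scene')}
for n,b in(('top',(355,125,400,168)),('scene',(90,165,125,212))):
    im=F[n][b[1]:b[3],b[0]:b[2]]; globals()[n]=cv2.resize(im,(320,400),interpolation=cv2.INTER_NEAREST)
save('c.png',np.hstack([top,scene]))
c=camera_params('wrist'); s=sensors.sense(); R=Ro.from_euler('xyz',s["tcp_rot"]).as_matrix(); T=c['world_from_camera']
print(c['camera_matrix'],'cam in tool',R.T@(T[:3,3]-s['eef_pos']),(R.T@T[:3,:3]).round(3))
go([560,-225,280],2.9)
E
```

```text
top top z 157.15131889304018 292
sphere17 [ 619.3 -235.6  138.9] 0.34299273666272095
cyl [ 619.5 -235.8] 90 0.07686622962622344
scene top z 157.19042554050424 244
sphere17 [ 618.6 -237.9  140.1] 0.29130113465900626
cyl [ 618.1 -238.5] 206 0.22932998920120412
[[297.31863964   0.         255.48336716]
 [  0.         297.31863964 191.35212503]
 [  0.           0.           1.        ]] cam in tool [  77.82036498    0.3686573  -125.01832047] [[ 0.    -0.953 -0.302]
 [ 1.     0.    -0.001]
 [ 0.001 -0.302  0.953]]
turn [-0.0013  0.     -0.0012] shift m [-0.59765 -0.70839 -0.02977]
```

View pics/c.png

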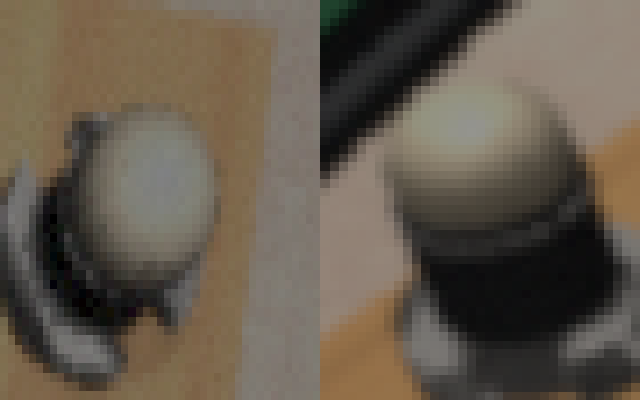

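The crops show the dome, with slot notches at about (90,130) and (150,315) in the top view, so the slot line is roughly 19° from world x. The head axis is near (619,-236). I'll move over it and look with the wrist camera.

Emit:
move_arm(
  motion=[
    [0,0,0,-0.0411,-0.0441,0,0.085],
    [0,0,0,-0.0821,-0.0882,0,0.085],
    [0,0,0,-0.1232,-0.1323,0,0.085],
    [0,0,0,-0.1642,-0.1764,0,0.085],
    [0,0,0,-0.2053,-0.2205,0,0.085],
    [0,0,0,-0.2463,-0.2646,0,0.085],
    [0,0,0,-0.2874,-0.3087,0,0.085],
    [0,0,0,-0.3284,-0.3528,0,0.085],
  ],
)

```text
clock: 1.1
eef_pos: [384.7, 183.5, 250.0]
tcp_rot: [3.141, 0.0, 2.899]
contact_force: [0.2, 0.5, 0.8]
opening: 0.994
grasp_force: 0.0
```

Emit:
move_arm(
  motion=[
    [0,0,0,-0.0411,-0.0441,0,0.085],
    [0,0,0,-0.0821,-0.0882,0,0.085],
    [0,0,0,-0.1232,-0.1323,0,0.085],
    [0,0,0,-0.1642,-0.1764,0,0.085],
    [0,0,0,-0.2053,-0.2205,0,0.085],
    [0,0,0,-0.2463,-0.2646,0,0.085],
    [0,0,0,-0.2874,-0.3087,0,0.085],
    [0,0,0,-0.3284,-0.3528,0,0.085],
  ],
)

```text
clock: 2.1
eef_pos: [618.7, -238.0, 249.6]
tcp_rot: [3.141, -0.001, 2.899]
contact_force: [1.2, 0.6, 0.6]
opening: 0.99
grasp_force: 0.0
```

Run:
```python
from h import *
s=sensors.sense(); print(s['clock'],s['eef_pos'],s['tcp_rot'],s['qpos'])
p,d=grab_frame('wrist'); c=camera_params('wrist'); np.savez('w1.npz',p=p,d=d,T=c['world_from_camera'],K=c['camera_matrix'])
save('w1.png',cv2.resize(p,(800,600)))
go([619,-236.5,250],2.9)
```

```text
2.1 [ 618.69354339 -238.01539916  249.55171186] [ 3.14134711e+00 -5.06870343e-04  2.89850318e+00] [-3.69603756e-01  4.12104397e-01  1.54628556e+00  1.93977937e-04
  1.18373650e+00 -1.69738382e+00]
turn [-0.0031  0.0034 -0.003 ] shift m [ 0.00436  0.00677 -0.00059]
```

View pics/w1.png

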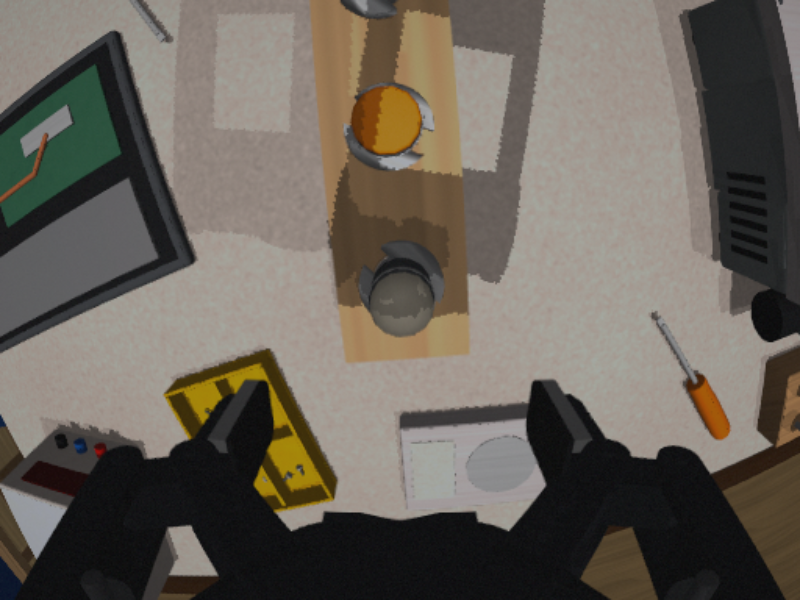

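The wrist view shows the white head at (402,300), its collar and flange above it, and slots at roughly (372,265) and (435,310). The pose was still settling, so I'll re-read it and take a second frame.

```bash
cat >> h.py <<'E'
def cloud(d,c,cam='wrist'):
    v,u=np.nonzero(d>0); o,r=ray(cam,np.c_[u,v],c); f=r@c["world_from_camera"][:3,2]
    return o+r*(d[v,u]/f)[:,None],u,v
E
python3 - <<'E'
from h import *
from scipy.optimize import least_squares
for i in range(2):
    s=sensors.sense(); c=camera_params('wrist'); p,d=grab_frame('wrist'); print(s['clock'],s['eef_pos'].round(2))
np.savez('w1.npz',p=p,d=d,T=c['world_from_camera'],K=c['camera_matrix'])
P,u,v=cloud(d,c)
k=np.hypot(P[:,0]-619,P[:,1]+237)<45
s=P[k&(P[:,2]>140)];f=least_squares(lambda q:np.linalg.norm(s-q,axis=1)-17,[619,-236,138],loss='soft_l1');print('sph',f.x.round(1),s[:,2].max())
s=P[k&(P[:,2]>108)&(P[:,2]<134)&(np.hypot(P[:,0]-619,P[:,1]+237)<25)];f=least_squares(lambda q:np.hypot(*(s[:,:2]-q).T)-18,[619,-237],loss='soft_l1');print('cyl',f.x.round(1),len(s)); cx=f.x
fl=P[k&(P[:,2]>99)&(P[:,2]<107)]; print('flange z',np.median(fl[:,2]),len(fl))
f=least_squares(lambda q:np.clip(np.hypot(*(fl[:,:2]-q).T)-26,-8,9)*(np.hypot(*(fl[:,:2]-q).T)>24.0),cx); print('rim',f.x.round(1))
# angular histogram of flange-top points between r 19..25
q=fl[:,:2]-cx; r=np.hypot(*q.T); a=np.degrees(np.arctan2(q[:,1],q[:,0]))%360
h=np.histogram(a[(r>19)&(r<25)],bins=72,range=(0,360))[0]; print(h)
b=p[120:240,200:320]; save('w1c.png',cv2.resize(b,(600,600),interpolation=cv2.INTER_NEAREST))
E
```

```text
2.15 [ 621.6  -244.13  249.45]
2.2 [ 620.   -241.08  249.11]
sph [ 600.6 -231.5  312.1] 335.008522345886
cyl [ 618.3 -236.7] 218
flange z 104.9969691938424 681
rim [ 618.8 -236.8]
[ 0  0  0  0  0  0  0  0  0  0  2  7  9  8 12 12 13 13 13 11 14 15 11 13
 14 11 15 13 11 13 13 14 11 15 14 13 15 12  4  0  0  0  0  0  0  0 12 13
 12 13 11 12 11 10  9  9  5  3  3  0  0  0  0  0  0  0  0  0  0  0  0  0]
```

View pics/w1c.png

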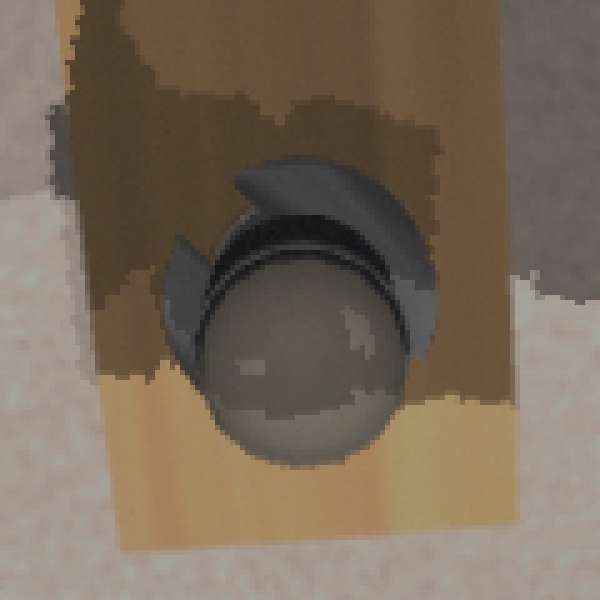

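The crop shows the slots clearly, with notches near (205,210) and at lower right (420,350), so the slot line is about 31°. I'll hold briefly so the arm settles.

Emit:
move_arm(
  motion=[
    [0,0,0,0,0,0,0.085],
    [0,0,0,0,0,0,0.085],
    [0,0,0,0,0,0,0.085],
    [0,0,0,0,0,0,0.085],
  ],
)

```text
clock: 2.75
eef_pos: [618.1, -235.6, 250.3]
tcp_rot: [-3.142, 0.0, 2.9]
contact_force: [0.9, 0.0, 0.2]
opening: 0.994
grasp_force: 0.0
```

```bash
cat >> h.py <<'E'
from scipy.optimize import least_squares
def head(c0,zf,n='wrist'):
    "axis (collar cylinder), flange-top z, slot angle deg, from one depth frame"
    s=sensors.sense(); c=camera_params(n); p,d=grab_frame(n); P,_,_=cloud(d,c,n)
    r=np.hypot(*(P[:,:2]-c0).T)
    q=P[(r<25)&(P[:,2]>zf+4)&(P[:,2]<zf+30)]; cx=least_squares(lambda t:np.hypot(*(q[:,:2]-t).T)-18,c0,loss='soft_l1').x
    fl=P[(r<32)&(abs(P[:,2]-zf)<4)]; z=np.median(fl[:,2])
    e=fl[:,:2]-cx; r=np.hypot(*e.T); e=e[(r>19)&(r<26.5)]
    A=np.radians(np.arange(0,180,.5)); sc=[np.clip(8-abs(-np.sin(a)*e[:,0]+np.cos(a)*e[:,1]),0,3).sum() for a in A]
    sc=np.array(sc); best=np.degrees(A[sc<=np.sort(sc)[4]])
    print('TCP',s['eef_pos'].round(1),s['tcp_rot'].round(4),'axis',cx.round(1),len(q),'flange z',z.round(1),'slot',best,sc.min()); return cx
E
python3 - <<'E'
from h import *
for i in range(2): cx=head(np.array([618.5,-236.7]),105)
go([*cx,127],2.9)
E
```

```text
TCP [ 618.1 -235.6  250.3] [-3.1416e+00  4.0000e-04  2.8995e+00] axis [ 618.3 -236.7] 259 flange z 105.2 slot [30.5 31.  31.5 32.  32.5] 0.2835594574533298
TCP [ 618.2 -235.7  250.3] [-3.1415e+00  3.0000e-04  2.8994e+00] axis [ 618.3 -236.8] 250 flange z 105.1 slot [30.5 31.  31.5 32.  32.5] 0.0
turn [-0.0001  0.0003 -0.0008] shift m [-0.0003  -0.00091  0.1232 ]
```

Emit:
move_arm(
  motion=[
    [0,0,0,-0.0003,-0.0009,0.03,0.085],
    [0,0,0,-0.0003,-0.0009,0.07,0.085],
    [0,0,0,-0.0003,-0.0009,0.105,0.085],
    [0,0,0,-0.0003,-0.0009,0.123,0.085],
    [0,0,0,-0.0003,-0.0009,0.123,0.085],
    [0,0,0,-0.0003,-0.0009,0.123,0.085],
    [0,0,0,-0.0003,-0.0009,0.123,0.05],
    [0,0,0,-0.0003,-0.0009,0.123,0.05],
  ],
  grip_force=80,
)

```text
clock: 3.85
eef_pos: [618.7, -237.3, 128.0]
tcp_rot: [-3.141, 0.001, 2.899]
contact_force: [-0.4, -0.6, -0.5]
opening: 0.6
grasp_force: 0.0
```

Run:
```python
from h import *
s=sensors.sense(); print(s)
cx=head(np.array([618.5,-236.7]),105)
```

```text
{'clock': 3.85, 'qpos': array([-3.68444414e-01,  5.35687617e-01,  1.64351140e+00, -4.19758362e-05,
        9.60917526e-01, -1.69645284e+00]), 'qvel': array([ 0.00058948,  0.00583068,  0.00382871,  0.00090331, -0.00262737,
       -0.00017342]), 'joint_efforts': array([ 1.74477151e-03, -6.85590148e+01, -2.98245031e+01, -3.25375413e-05,
       -6.48136207e-03,  1.54523349e-05]), 'eef_pos': array([ 618.68942508, -237.26433527,  127.99593674]), 'tcp_rot': array([-3.14137349e+00,  1.46016023e-03,  2.89882893e+00]), 'contact_force': array([-0.39343967, -0.61903304, -0.48424794]), 'wrist_torque': array([ 0.02946016,  0.03010613, -0.00828089]), 'grasp_force': 0.0, 'opening': 0.599642260773574}
TCP [ 618.7 -237.3  128. ] [-3.1414e+00  1.5000e-03  2.8988e+00] axis [ 618.3 -236.6] 1401 flange z 105.0 slot [30.5 31.  31.5 32.  32.5] 2.771448466493755
```

Emit:
move_arm(
  motion=[
    [0,0,0,0,0,0,0.02],
    [0,0,0,0,0,0,0.02],
    [0,0,0,0,0,0,0.02],
    [0,0,0,0,0,-0.01,0.02],
    [0,0,0,0,0,-0.03,0.02],
    [0,0,0,0,0,-0.07,0.02],
    [0,0,0,0,0,-0.12,0.02],
    [0,0,0,0,0,-0.16,0.02],
  ],
  grip_force=80,
)

```text
clock: 4.9
eef_pos: [618.4, -237.2, 290.3]
tcp_rot: [-3.141, 0.002, 2.899]
contact_force: [-0.1, 0.5, -5.7]
opening: 0.397
grasp_force: 80.3
```

Run:
```python
from h import *
s=sensors.sense(); print(s['eef_pos'],s['tcp_rot'],s['opening'],s['contact_force'])
go([520,187,285],2.9)
```

```text
[ 618.38758195 -237.17434327  290.27833663] [-3.14129358e+00  1.88967996e-03  2.89875796e+00] 0.3968151970078785 [-0.08207914  0.48729405 -5.68615346]
turn [-0.0003  0.0019 -0.0012] shift m [0.19751 0.38807 0.00479]
```

Emit:
move_arm(
  motion=[
    [0,0,0,0.006,0.03,0,0.02],
    [0,0,0,0.018,0.09,0,0.02],
    [0,0,0,0.03,0.15,0,0.02],
    [0,0,0,0.042,0.21,0,0.02],
    [0,0,0,0.053,0.27,0,0.02],
    [0,0,0,0.064,0.33,0,0.02],
    [0,0,0,0.074,0.38,0,0.02],
    [0,0,0,0.078,0.405,0,0.02],
  ],
)

```text
clock: 5.9
eef_pos: [639.5, 177.5, 287.9]
tcp_rot: [3.141, 0.0, 2.901]
contact_force: [0.4, -0.9, -4.9]
opening: 0.399
grasp_force: 80.9
```

Emit:
move_arm(
  motion=[
    [0,0,0,0,0,0,0.02],
    [0,0,0,0,0,0,0.02],
    [0,0,0,0,0,0,0.02],
    [0,0,0,0,0,0,0.02],
  ],
)

```text
clock: 6.4
eef_pos: [640.0, 173.7, 287.1]
tcp_rot: [-3.141, 0.0, 2.897]
contact_force: [0.0, -0.6, -4.7]
opening: 0.395
grasp_force: 80.9
```

Run:
```python
from h import *
s=sensors.sense(); print(s['clock'],s['eef_pos'],s['tcp_rot'],s['contact_force'])
c=camera_params('wrist'); p,d=grab_frame('wrist'); np.savez('w2.npz',p=p,d=d,T=c['world_from_camera'],K=c['camera_matrix'])
save('w2.png',cv2.resize(p,(800,600)))
```

```text
6.4 [639.97587408 173.73346115 287.11269052] [-3.14146680e+00  2.07127228e-05  2.89747200e+00] [ 0.03465948 -0.58446042 -4.67674613]
```

View pics/w2.png

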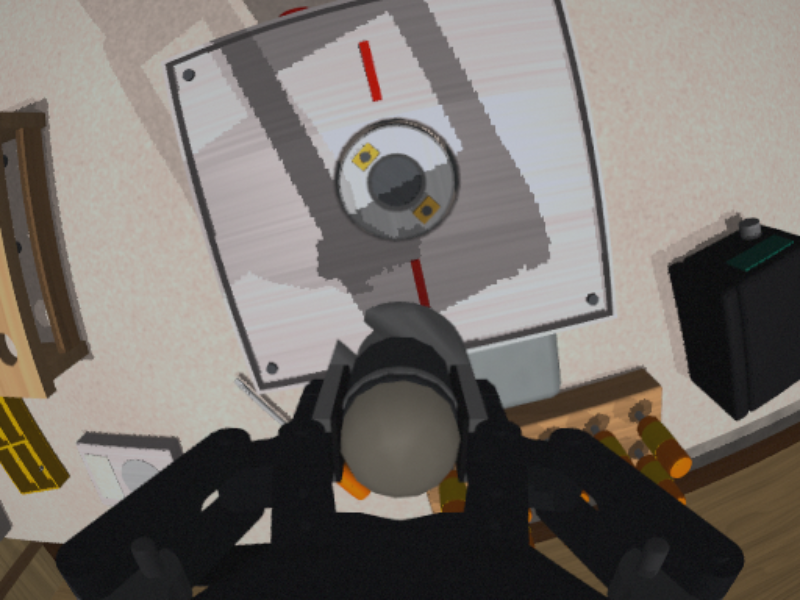

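The wrist view shows the spindle disc at (397,180), dogs at (366,156) and (426,209), red marks at (370,70) and (420,283), and the held head at the bottom with one slot at (350,335). I'll measure the spindle and the held head from this same frame.

```bash
cat > m.py <<'E'
from h import *
def meas(f):
    Z=np.load(f); p,d=Z['p'],Z['d']; c=dict(camera_matrix=Z['K'],world_from_camera=Z['T']); P,u,v=cloud(d,c)
    r,g,b=[p[...,i].astype(int) for i in range(3)]
    S=P[(np.hypot(P[:,0]-580,P[:,1]-187)<32)]; zs=np.median(S[abs(S[:,2]-141)<4][:,2]); print('face z',zs)
    S=P[(np.hypot(P[:,0]-580,P[:,1]-187)<42)&(P[:,2]>zs-3)&(P[:,2]<zs+4)][:,:2].astype(np.float32)
    h=cv2.convexHull(S).reshape(-1,2); print('face circle',cv2.minEnclosingCircle(h), least_squares(lambda q:np.hypot(*(h-q[:2]).T)-q[2],[580,187,34],loss='soft_l1').x.round(1))
    dog=(r>b*1.8)&(g>b*1.4)&(r>60); dog[:75]=0;dog[160:]=0;dog[:,:200]=0;dog[:,300:]=0
    D=[]
    for q in blobs(cv2.morphologyEx(dog.astype(np.uint8),cv2.MORPH_CLOSE,np.ones((5,5))),20):
        k=q[2][v,u]; zz=P[k][:,2]; t=np.percentile(zz,60); pl=plane('wrist',q[0],zs+9,c)[0]; D.append(pl); print(' dog',q[0].round(1),q[1],'z',t.round(1),pl.round(1))
    if len(D)==2: e=D[0]-D[1]; print('dog mid',(D[0]+D[1])/2,'angle',np.degrees(np.arctan2(e[1],e[0]))%180,np.hypot(*e[:2]))
    red=(r>90)&(g<r*.4)&(b<r*.4); red[220:]=0; red[:20]=0; M=[]
    for q in blobs(red,30): pl=plane('wrist',q[0],zs-22,c)[0]; M.append(pl); print(' red',q[0].round(1),q[1],pl.round(1))
    if len(M)==2: e=M[0]-M[1]; print('red mid',(M[0]+M[1])/2,np.degrees(np.arctan2(e[1],e[0])))
    return P
if __name__=='__main__':
    P=meas('w2.npz')
    c0=np.array([640,173.7]); 
    k=np.hypot(*(P[:,:2]-c0).T)<40
    print(np.histogram(P[k][:,2],bins=np.arange(220,340,4)))
E
python3 m.py
```

```text
face z 141.05580427978427
face circle ((578.8079833984375, 186.92857360839844), 34.32089614868164) [578.6 187.   33.8]
 dog [233.5  99.8] 124 z 150.3 [559.6 174.1 150.1]
 dog [272.5 133.9] 157 z 150.3 [597.2 199.9 150.1]
dog mid [578.39056451 187.03889871 150.05580428] angle 34.484578440158316 45.590179610549896
 red [236.6  44.7] 215 [506.4 188.2 119.1]
 red [268.5 180.7] 154 [646.8 185.8 119.1]
red mid [576.6265008  187.00321746 119.05580428] 178.9918661160348
(array([   0,    0,    0,    0,    0,    0,    0,   19,  178,  210,  442,
        948,  170,  251,  352,  389,  444,  383,  730,  693,  614, 1201,
       1494, 2484,  699,  825, 1681,  153,  107]), array([220, 224, 228, 232, 236, 240, 244, 248, 252, 256, 260, 264, 268,
       272, 276, 280, 284, 288, 292, 296, 300, 304, 308, 312, 316, 320,
       324, 328, 332, 336]))
```

Run:
```python
from h import *
# held head: fit collar/dome from w2
Z=np.load('w2.npz'); c=dict(camera_matrix=Z['K'],world_from_camera=Z['T']); P,u,v=cloud(Z['d'],c); p=Z['p'].astype(int)
t=np.array([640,173.7]); 
hsv=cv2.cvtColor(Z['p'],cv2.COLOR_RGB2HSV)
k=np.hypot(*(P[:,:2]-t).T)<22
b=(p[v,u].max(1)>75)
s=P[k&b&(P[:,2]>297)&(P[:,2]<322)]
f=least_squares(lambda q:np.linalg.norm(s-q,axis=1)-17,[640,173,297],loss='soft_l1');print('dome',f.x.round(2),len(s),f.cost/len(s))
for zf in(264,265,266,267):
    fl=P[(np.hypot(*(P[:,:2]-t).T)<30)&(abs(P[:,2]-zf)<.5)]; print(zf,len(fl))
fl=P[(np.hypot(*(P[:,:2]-t).T)<30)&(P[:,2]>261)&(P[:,2]<269)]; z=np.median(fl[:,2]); print('flange',z)
h=cv2.convexHull(fl[:,:2].astype(np.float32)).reshape(-1,2)
th=fl[:,:2]-t; 
print('rim fit',least_squares(lambda q:np.hypot(*(h-q).T)-26,t,loss='soft_l1',f_scale=.3).x, len(h))
for cx in (t,f.x[:2]):
    e=fl[:,:2]-cx; r=np.hypot(*e.T); e=e[(r>19)&(r<26.5)]
    A=np.arange(0,180,.5); sc=np.array([np.clip(8-abs(-np.sin(a)*e[:,0]+np.cos(a)*e[:,1]),0,3).sum() for a in np.radians(A)]); print(A[np.argsort(sc)[:6]],np.sort(sc)[:6])
print(sensors.sense()['eef_pos'])
```

```text
dome [639.38 174.13 299.61] 4337 0.1809694419977096
264 570
265 455
266 62
267 40
flange 264.40484722252154
rim fit [639.59019354 174.05983808] 26
[30.5 31.  30.  31.5 29.5 29. ] [2.56953799 3.05273064 3.63336241 5.12281943 5.8956377  9.24246946]
[32.5 32.  33.  31.5 33.5 31. ] [2.37240534 2.93972437 3.0747075  4.67575921 5.42643964 7.43790392]
[639.99937253 173.8995947  287.08538189]
```

Emit:
move_arm(
  motion=[
    [0,0,-0.02,0.02,-0.001,0,0.02],
    [0,0,-0.04,0.045,-0.0015,0,0.02],
    [0,0,-0.052,0.0622,-0.0021,0,0.02],
    [0,0,-0.052,0.0622,-0.0021,0,0.02],
    [0,0,-0.052,0.0622,-0.0021,0.02,0.02],
    [0,0,-0.052,0.0622,-0.0021,0.045,0.02],
    [0,0,-0.052,0.0622,-0.0021,0.06,0.02],
    [0,0,-0.052,0.0622,-0.0021,0.06,0.02],
  ],
)

```text
clock: 7.45
eef_pos: [578.8, 187.4, 225.9]
tcp_rot: [-3.141, -0.002, 2.95]
contact_force: [0.0, 0.9, -4.8]
opening: 0.399
grasp_force: 81.0
```

Emit:
move_arm(
  motion=[
    [0,0,0,0,0,0,0.02],
    [0,0,0,0,0,0,0.02],
    [0,0,0,0,0,0,0.02],
    [0,0,0,0,0,0,0.02],
  ],
)

```text
clock: 7.95
eef_pos: [579.1, 187.8, 227.3]
tcp_rot: [3.141, 0.001, 2.951]
contact_force: [-0.9, 0.2, -5.3]
opening: 0.399
grasp_force: 81.0
```

Run:
```python
from h import *
for i in range(3):
  s=sensors.sense(); print(s['clock'],s['eef_pos'],s['tcp_rot'],s['contact_force'])
  grab_frame('wrist')
go([579.1,186.7,197],2.951)
```

```text
7.95 [579.11560212 187.77106656 227.3315739 ] [3.14136826e+00 5.02375463e-04 2.95090822e+00] [-0.91595122  0.17222724 -5.30267233]
8.0 [579.04736236 187.73853923 227.21216818] [3.14144111e+00 2.36690364e-04 2.95077969e+00] [-0.7807991  -0.53252318 -5.44319711]
8.05 [579.04211913 187.73120594 227.14268062] [3.14151958e+00 2.24543653e-04 2.95084101e+00] [-0.13976319  0.19933104 -5.78712413]
turn [ 0.0001  0.0001 -0.0002] shift m [-0.00027 -0.00099  0.03008]
```

Emit:
move_arm(
  motion=[
    [0,0,0,-0.0003,-0.001,0.01,0.02],
    [0,0,0,-0.0003,-0.001,0.02,0.02],
    [0,0,0,-0.0003,-0.001,0.028,0.02],
    [0,0,0,-0.0003,-0.001,0.03,0.02],
    [0,0,0,-0.0003,-0.001,0.03,0.02],
  ],
)

```text
clock: 8.72
eef_pos: [579.1, 186.7, 196.8]
tcp_rot: [-3.141, -0.0, 2.951]
contact_force: [-0.0, 0.0, -4.7]
opening: 0.402
grasp_force: 81.0
```

Emit:
move_arm(
  motion=[
    [0,0,0,0,0,0.002,0.02],
    [0,0,0,0,0,0.004,0.02],
    [0,0,0,0,0,0.006,0.02],
    [0,0,0,0,0,0.007,0.02],
    [0,0,0,0,0,0.007,0.02],
  ],
)

```text
clock: 9.35
eef_pos: [579.0, 186.6, 189.9]
tcp_rot: [-3.141, -0.0, 2.951]
contact_force: [-0.7, 0.8, -4.8]
opening: 0.397
grasp_force: 81.0
```

Emit:
move_arm(
  motion=[
    [0,0,0,0,0,0.001,0.02],
    [0,0,0,0,0,0.002,0.02],
    [0,0,0,0,0,0.003,0.02],
    [0,0,0,0,0,0.0035,0.02],
    [0,0,0,0,0,0.0035,0.02],
  ],
)

```text
clock: 9.98
eef_pos: [579.1, 186.7, 186.4]
tcp_rot: [-3.142, -0.0, 2.951]
contact_force: [0.5, -0.5, -4.6]
opening: 0.396
grasp_force: 81.0
```

Emit:
move_arm(
  motion=[
    [0,0,0,0,0,0.0003,0.02],
    [0,0,0,0,0,0.0006,0.02],
    [0,0,0,0,0,0.001,0.02],
    [0,0,0,0,0,0.001,0.02],
  ],
)

```text
clock: 10.48
eef_pos: [579.1, 186.6, 185.4]
tcp_rot: [-3.142, -0.0, 2.951]
contact_force: [0.2, -0.0, -4.6]
opening: 0.397
grasp_force: 81.0
```

Emit:
move_arm(
  motion=[
    [0,0,0,0,0,0.0003,0.02],
    [0,0,0,0,0,0.0006,0.02],
    [0,0,0,0,0,0.001,0.02],
    [0,0,0,0,0,0.001,0.02],
  ],
)

```text
clock: 10.98
eef_pos: [579.1, 186.7, 184.5]
tcp_rot: [3.142, 0.0, 2.951]
contact_force: [0.3, 0.1, -4.4]
opening: 0.399
grasp_force: 81.0
```

Emit:
move_arm(
  motion=[
    [0,0,0,0,0,0.0003,0.02],
    [0,0,0,0,0,0.0006,0.02],
    [0,0,0,0,0,0.001,0.02],
    [0,0,0,0,0,0.001,0.02],
  ],
)

```text
clock: 11.48
eef_pos: [579.3, 186.7, 183.8]
tcp_rot: [3.141, 0.001, 2.951]
contact_force: [-0.3, -0.1, 0.2]
opening: 0.396
grasp_force: 81.0
```

Emit:
move_arm(
  motion=[
    [0,0,0,0,0,0.0003,0.02],
    [0,0,0,0,0,0.0006,0.02],
    [0,0,0,0,0,0.0006,0.02],
  ],
)

```text
clock: 11.85
eef_pos: [579.4, 186.7, 183.3]
tcp_rot: [3.141, 0.001, 2.951]
contact_force: [-1.0, -1.1, 4.1]
opening: 0.396
grasp_force: 81.3
```

Emit:
move_arm(
  motion=[
    [0,0,0,0,0,0.0003,0.02],
    [0,0,0,0,0,0.0005,0.02],
    [0,0,0,0,0,0.0005,0.02],
  ],
)

```text
clock: 12.22
eef_pos: [579.3, 186.7, 182.5]
tcp_rot: [3.141, 0.0, 2.951]
contact_force: [-0.1, -0.1, 2.1]
opening: 0.401
grasp_force: 81.6
```

Emit:
move_arm(
  motion=[
    [0,0,0,0,0,0.0003,0.02],
    [0,0,0,0,0,0.0005,0.02],
    [0,0,0,0,0,0.0005,0.02],
  ],
)

```text
clock: 12.6
eef_pos: [578.7, 186.6, 181.2]
tcp_rot: [-3.141, -0.001, 2.951]
contact_force: [1.1, 0.2, -3.6]
opening: 0.397
grasp_force: 81.2
```

Emit:
move_arm(
  motion=[
    [0,0,0,0,0,0.0003,0.02],
    [0,0,0,0,0,0.0005,0.02],
    [0,0,0,0,0,0.0005,0.02],
  ],
)

```text
clock: 12.98
eef_pos: [578.9, 186.6, 181.1]
tcp_rot: [-3.141, -0.001, 2.951]
contact_force: [-0.5, -0.3, -3.8]
opening: 0.397
grasp_force: 81.2
```

Run:
```python
from h import *
s=sensors.sense(); print(s['eef_pos'],s['tcp_rot'],s['contact_force'],s['wrist_torque'])
c=camera_params('wrist'); p,d=grab_frame('wrist'); np.savez('w3.npz',p=p,d=d,T=c['world_from_camera'],K=c['camera_matrix'])
save('w3.png',cv2.resize(p[120:384,110:400],(640,583)))
```

```text
[578.85983257 186.58749966 181.11192463] [-3.14125702e+00 -5.63920185e-04  2.95085321e+00] [-0.49693613 -0.33999822 -3.76989683] [-0.02429687  0.08159109 -0.01152518]
```

View pics/w3.png

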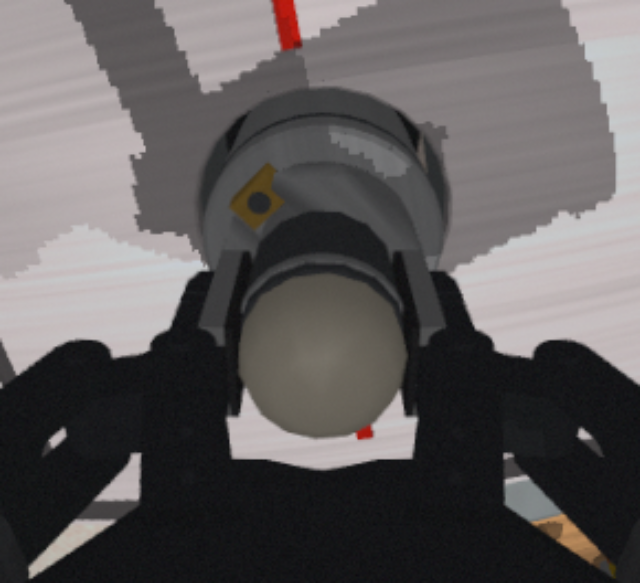

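The dog at (258,203) sits in the flange's slot, and the force has dropped again. I'll keep going down gently.

Emit:
move_arm(
  motion=[
    [0,0,0,0,0,0.0004,0.02],
    [0,0,0,0,0,0.0008,0.02],
    [0,0,0,0,0,0.001,0.02],
    [0,0,0,0,0,0.001,0.02],
  ],
)

```text
clock: 13.52
eef_pos: [579.0, 186.6, 180.2]
tcp_rot: [-3.142, -0.0, 2.951]
contact_force: [-1.0, -0.7, -5.4]
opening: 0.396
grasp_force: 81.2
```

Emit:
move_arm(
  motion=[
    [0,0,0,0,0,0.0004,0.02],
    [0,0,0,0,0,0.0008,0.02],
    [0,0,0,0,0,0.001,0.02],
    [0,0,0,0,0,0.001,0.02],
  ],
)

```text
clock: 14.02
eef_pos: [579.1, 186.7, 179.3]
tcp_rot: [-3.142, -0.0, 2.951]
contact_force: [-0.1, -0.1, -5.7]
opening: 0.395
grasp_force: 81.2
```

Emit:
move_arm(
  motion=[
    [0,0,0,0,0,0.0003,0.02],
    [0,0,0,0,0,0.0005,0.02],
    [0,0,0,0,0,0.0005,0.02],
  ],
)

```text
clock: 14.4
eef_pos: [579.1, 186.7, 178.9]
tcp_rot: [3.142, -0.0, 2.951]
contact_force: [-0.4, 0.4, -5.3]
opening: 0.396
grasp_force: 81.2
```

Emit:
move_arm(
  motion=[
    [0,0,0,0,0,0.0004,0.02],
    [0,0,0,0,0,0.0008,0.02],
    [0,0,0,0,0,0.001,0.02],
    [0,0,0,0,0,0.001,0.02],
  ],
)

```text
clock: 14.9
eef_pos: [579.1, 186.6, 177.9]
tcp_rot: [-3.142, 0.0, 2.951]
contact_force: [0.4, -0.1, -5.9]
opening: 0.399
grasp_force: 81.2
```

Emit:
move_arm(
  motion=[
    [0,0,0,0,0,0.0003,0.02],
    [0,0,0,0,0,0.0006,0.02],
    [0,0,0,0,0,0.0008,0.02],
    [0,0,0,0,0,0.0008,0.02],
  ],
)

```text
clock: 15.4
eef_pos: [579.2, 186.7, 177.7]
tcp_rot: [3.141, 0.0, 2.951]
contact_force: [-3.2, -0.9, 5.2]
opening: 0.398
grasp_force: 81.6
```

Emit:
move_arm(
  motion=[
    [0,0,0,0,0,0.0003,0.02],
    [0,0,0,0,0,0.0006,0.02],
    [0,0,0,0,0,0.0006,0.02],
  ],
)

```text
clock: 15.78
eef_pos: [579.2, 186.7, 177.7]
tcp_rot: [3.141, 0.0, 2.951]
contact_force: [-5.6, -1.7, 8.9]
opening: 0.398
grasp_force: 82.3
```

Emit:
move_arm(
  motion=[
    [0,0,0,0.0004,0,0,0.02],
    [0,0,0,0.0004,0,0,0.02],
    [0,0,0,0.0004,0,0.0003,0.02],
    [0,0,0,0.0004,0,0.0005,0.02],
    [0,0,0,0.0004,0,0.0005,0.02],
  ],
)

```text
clock: 16.4
eef_pos: [579.2, 186.7, 177.7]
tcp_rot: [3.141, 0.001, 2.951]
contact_force: [-5.9, -3.4, 12.9]
opening: 0.398
grasp_force: 82.6
```

Run:
```python
from h import *
s=sensors.sense(); print(s['eef_pos'],s['tcp_rot'],s['contact_force'],s['wrist_torque'])
c=camera_params('wrist'); p,d=grab_frame('wrist'); np.savez('w4.npz',p=p,d=d,T=c['world_from_camera'],K=c['camera_matrix'])
P,u,v=cloud(d,c); r=np.hypot(P[:,0]-578.6,P[:,1]-187)
for lo,hi,n in((27.5,33,'face'),(18.5,25.5,'flange top')):
    k=(r>lo)&(r<hi)&(P[:,2]>130)&(P[:,2]<162); h,e=np.histogram(P[k][:,2],bins=np.arange(134,162,1)); print(n,dict(zip(e[:-1].tolist(),h.tolist())))
```

```text
[579.16844565 186.69705225 177.69444909] [3.14120918e+00 1.35553003e-03 2.95084563e+00] [-5.91456283 -3.39262673 12.93358274] [-0.53734297  0.94170083 -0.0230912 ]
face {134: 0, 135: 0, 136: 0, 137: 0, 138: 5, 139: 75, 140: 638, 141: 752, 142: 113, 143: 8, 144: 3, 145: 3, 146: 7, 147: 5, 148: 7, 149: 7, 150: 6, 151: 2, 152: 0, 153: 0, 154: 0, 155: 0, 156: 0, 157: 0, 158: 0, 159: 0, 160: 0}
flange top {134: 0, 135: 0, 136: 0, 137: 0, 138: 0, 139: 3, 140: 20, 141: 14, 142: 3, 143: 9, 144: 6, 145: 15, 146: 7, 147: 16, 148: 23, 149: 91, 150: 173, 151: 32, 152: 13, 153: 46, 154: 394, 155: 430, 156: 50, 157: 1, 158: 0, 159: 0, 160: 1}
```

Face at 141 and flange top at 155 differ by exactly the 14 mm flange thickness, so the head is home. I'll ease the push and turn it with the spindle, 35.5° clockwise.

Emit:
move_arm(
  motion=[
    [0,0,0,0.0004,0,-0.0008,0.02],
    [0,0,0.08,0.0004,0,-0.0008,0.02],
    [0,0,0.16,0.0004,-0.0001,-0.0008,0.02],
    [0,0,0.24,0.0005,-0.0001,-0.0008,0.02],
    [0,0,0.32,0.0005,-0.0002,-0.0008,0.02],
  ],
  grip_force=110,
)

```text
clock: 17.08
eef_pos: [579.3, 186.8, 177.9]
tcp_rot: [3.14, 0.002, 2.629]
contact_force: [-0.2, -1.0, 6.8]
opening: 0.386
grasp_force: 108.9
```

Run:
```python
from h import *
s=sensors.sense(); print(s['eef_pos'],s['tcp_rot'],s['contact_force'],s['wrist_torque'])
```

```text
[579.26568313 186.83451652 177.85774872] [3.13996468e+00 2.03012438e-03 2.62871553e+00] [-0.20706493 -1.01938307  6.77611138] [-0.28364085  0.27585052  0.28673803]
```

Emit:
move_arm(
  motion=[
    [0,0,0.08,0,0,0,0.02],
    [0,0,0.16,0,-0.0001,0,0.02],
    [0,0,0.24,0,-0.0001,0,0.02],
    [0,0,0.3,0,-0.0001,0,0.02],
    [0,0,0.3,0,-0.0001,0,0.02],
    [0,0,0.3,0,-0.0001,0,0.02],
  ],
)

```text
clock: 17.82
eef_pos: [579.2, 186.8, 177.9]
tcp_rot: [3.139, 0.001, 2.331]
contact_force: [0.1, -1.5, 7.3]
opening: 0.392
grasp_force: 108.9
```

Run:
```python
from h import *
s=sensors.sense(); print(s['eef_pos'],s['tcp_rot'],s['contact_force'],s['wrist_torque'])
head(np.array([578.6,187.]),155)
c=camera_params('wrist'); p,d=grab_frame('wrist'); np.savez('w5.npz',p=p,d=d,T=c['world_from_camera'],K=c['camera_matrix'])
save('w5.png',cv2.resize(p,(800,600)))
```

```text
[579.24683542 186.81299175 177.87643956] [3.13924372e+00 1.27705142e-03 2.33073699e+00] [ 0.05300472 -1.49499053  7.29116128] [-0.2328933   0.26100079 -0.01037766]
TCP [579.2 186.8 177.9] [3.1392e+00 1.3000e-03 2.3307e+00] axis [578.8 187.2] 1905 flange z 155.0 slot [42.5 43.  43.5 44.  44.5] 63.6618394496352
```

View pics/w5.png

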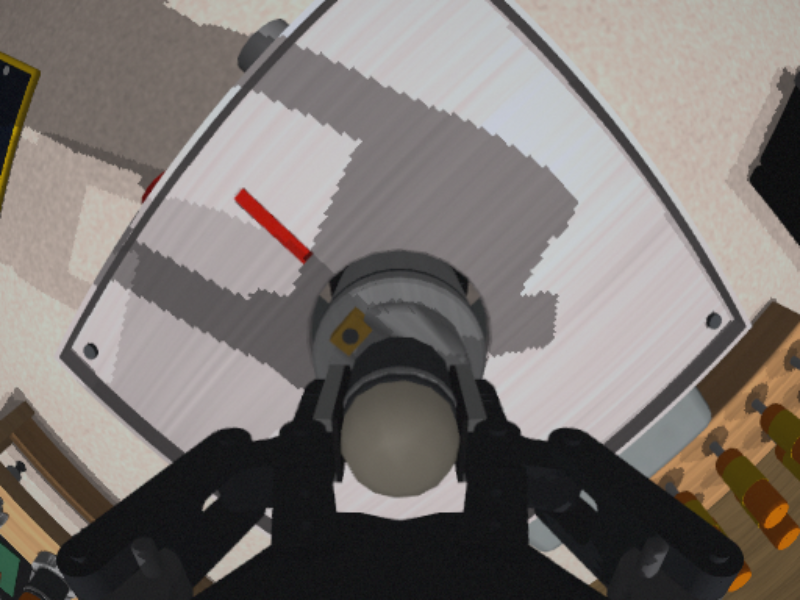

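The view shows the visible dog at (351,333), roughly in line with the red mark (273,225). I'll check the angle numerically.

Run:
```python
from h import *
Z=np.load('w5.npz'); p=Z['p'].astype(int); c=dict(camera_matrix=Z['K'],world_from_camera=Z['T']); P,u,v=cloud(Z['d'],c)
r,g,b=p[...,0],p[...,1],p[...,2]
A=np.array([578.7,187.1])
m=(r>b*1.8)&(g>b*1.3)&(r>50); m[:185]=0;m[245:]=0;m[:,:200]=0;m[:,250:]=0
for q in blobs(cv2.morphologyEx(m.astype(np.uint8),cv2.MORPH_CLOSE,np.ones((5,5))),30):
    w=plane('wrist',q[0],150,c)[0]; print('dog',q[0],q[1],w,np.degrees(np.arctan2(*(A-w[:2])[::-1])))
m=(r>90)&(g<r*.4)&(b<r*.4); m[:110]=0; m[180:]=0;m[:,:140]=0
for q in blobs(m,30):
    w=plane('wrist',q[0],119,c)[0]; print('red',w,np.degrees(np.arctan2(*(A-w[:2])[::-1])))
# slot edges, left side
e=P[(abs(P[:,2]-155)<1.6)][:,:2]-A; rr=np.hypot(*e.T); a=np.degrees(np.arctan2(e[:,1],e[:,0]))%360; k=(rr>20)&(rr<25)
print(np.histogram(a[k],bins=np.arange(140,240,2)))
# slot edge fit: perpendicular offsets excluded
e=e[(rr>19)&(rr<26.)&(a>140)&(a<220)]
An=np.arange(-15,15,.5); sc=np.array([np.clip(8-abs(-np.sin(x)*e[:,0]+np.cos(x)*e[:,1]),0,3).sum() for x in np.radians(An)]); print(An[np.argsort(sc)[:8]],np.sort(sc)[:8].round(1))
```

```text
dog [224.50429799 211.48710602] 349 [554.67722213 187.782126   150.        ] -1.6264747688383192
red [506.08596299 188.18607421 119.        ] -0.8568980805073747
(array([12, 14, 10, 13, 15, 13, 11, 11, 12,  7,  2,  0,  0,  0,  0,  0,  0,
        0,  0,  0,  0,  0,  0,  0,  0,  0,  0,  0,  0,  9,  9, 14,  8,  7,
        1,  0,  0,  0,  0,  0,  0,  0,  0,  0,  0,  0,  0,  0,  0]), array([140, 142, 144, 146, 148, 150, 152, 154, 156, 158, 160, 162, 164,
       166, 168, 170, 172, 174, 176, 178, 180, 182, 184, 186, 188, 190,
       192, 194, 196, 198, 200, 202, 204, 206, 208, 210, 212, 214, 216,
       218, 220, 222, 224, 226, 228, 230, 232, 234, 236, 238]))
[-0.5 -1.   0.  -1.5 -2.   0.5 -2.5  1. ] [ 2.6  3.   4.2  5.   7.7  7.8 11.5 12.1]
```

Emit:
move_arm(
  motion=[
    [0,0,0,0,0,-0.0006,0.04],
    [0,0,0,0,0,-0.0006,0.06],
    [0,0,0,0,0,-0.0006,0.07],
    [0,0,0,0,0,-0.0006,0.07],
    [0,0,0,0,0,-0.005,0.07],
    [0,0,0,0,0,-0.025,0.07],
    [0,0,0,0,0,-0.06,0.07],
    [0,0,0,0,0,-0.1,0.07],
  ],
)

```text
clock: 18.92
eef_pos: [577.8, 186.4, 277.6]
tcp_rot: [-3.141, -0.0, 2.331]
contact_force: [0.8, 0.7, -0.2]
opening: 0.82
grasp_force: 0.0
```

Emit:
move_arm(
  motion=[
    [0,0,0,0.01,0,-0.02,0.07],
    [0,0,0,0.01,0,-0.02,0.07],
    [0,0,0,0.01,0,-0.02,0.07],
    [0,0,0,0.01,0,-0.02,0.07],
  ],
)

```text
clock: 19.42
eef_pos: [570.6, 193.6, 295.1]
tcp_rot: [-3.139, -0.001, 2.331]
contact_force: [-0.1, -0.7, -1.1]
opening: 0.822
grasp_force: 0.0
```

Run:
```python
from h import *
head(np.array([578.7,187.1]),155)
c=camera_params('wrist'); p,d=grab_frame('wrist'); P,_,_=cloud(d,c); A=np.array([578.7,187.1])
e=P[(abs(P[:,2]-155)<2)][:,:2]-A; rr=np.hypot(*e.T); e=e[(rr>19)&(rr<26)]
An=np.arange(-20,20,.5); sc=np.array([np.clip(8-abs(-np.sin(x)*e[:,0]+np.cos(x)*e[:,1]),0,3).sum() for x in np.radians(An)]); print(An[np.argsort(sc)[:6]],np.sort(sc)[:6].round(1))
r=np.hypot(*(P[:,:2]-A).T); q=P[(r>27.5)&(r<33)&(abs(P[:,2]-141)<4)]; print('face',np.median(q[:,2]))
save('w6.png',p)
```

```text
TCP [570.6 193.6 295.1] [-3.1393e+00 -1.0000e-03  2.3309e+00] axis [579.  186.8] 307 flange z 155.1 slot [  0.  178.  178.5 179.  179.5] 30.378585986238267
[ 0.   0.5 -0.5  1.  -1.  -1.5] [0.7 0.7 1.2 1.7 2.  3. ]
face 141.11468241120446
```

View pics/w6.png

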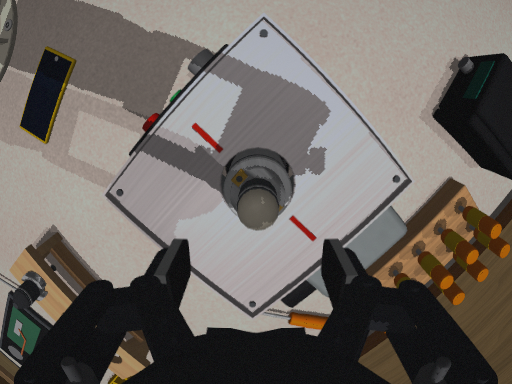

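The head is seated (flange top 14 mm above the face), its slots line up with the red marks at (207,138) and (303,228), and the gripper is clear. Handing in.

```bash
python3 -c "
from rig import order; print(order.sign_off())"
```

```text
the job is handed in; nothing more can be done
None
```

The white head is fully home in the spindle, turned to within about 2° of the red marks' line and released, the other two heads were left in the rack, and the job was handed in at about 19.5 s (no verdict was returned).

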